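# Drop a mower wheel hub home on its hidden axle splines

## Robot

A 6-joint arm with a two-finger parallel gripper is mounted at the origin on the work surface. World frame = base frame: x ahead of the robot, y to its left, z up, the work surface at z = 0. Lengths are in m, angles in rad, forces in N, time in s.
With the tool pointing down it reaches from about 0.325 to 0.775 m from the base axis. Payload 5.5 kg.
Tool frame: the origin (TCP) lies between the finger pads; the fingertips stand 17 mm ahead of it and the grasp point (between the pads) lies 2 mm behind it; z points along the fingers, y is the line along which they close (so a half turn about z gives the same grasp; the last joint's range is limited). The gripper opens to 85 mm and grips with 20 to 120 N. Pads are 22 mm wide; open, the fingers measure 114 mm over their backs; the gripper's body (76 mm by 85 mm) begins 54 mm behind the grasp point. The pads swing forward as they close: fully open they stand 13 mm farther back than shut.
Start: joints at [1.158, 0.091, 1.231, -0, 1.82, -0.057], TCP at [0.209, 0.562, 0.213] pointing down, gripper open.
Joint ranges: [-2.87, 2.87], [-0.86, 2.18], [0.17, 2.46], [-1.51, 4.65], [0.06, 2.69], [-2.65, 2.65]. Speed limits (rad/s): [2.57, 2.57, 3.01, 3.14, 3.14, 3.14].

## Interface

Orientations are given as [roll, pitch, yaw] about the fixed x, y, z axes, in that order (R = Rz(yaw) Ry(pitch) Rx(roll)).
In Python, from rig import sensors, cams, bot gives the robot as it stands. The module is installed in compiled form; this text tells all that it offers.
- The arm moves only by the tool servo_tool, never from a script. Its argument "deltas" is a list of rows, each an object of numbers: "x", "y", "z": the shift along the world's x, y, z in cm; "rx", "ry", "rz": the turn, a rotation vector about the world's x, y, z in degrees; "grip": the finger opening in cm, from 0 to 8.54. In form: [{"x": .., "y": .., "z": .., "rx": .., "ry": .., "rz": .., "grip": ..}, ...]. A call has 1 to 12 rows; each row shifts and turns the commanded pose from where the row before left it; what a row does not reach is not made up. A row lasts 1/12 s, in which the tool goes at most 41.7 mm and 7.16 degrees, less where a joint would pass 70% of its speed; a pose out of reach is approached as far as the arm can. A call with a gripper value outside its range is refused whole. The fingers move at their own pace and stop on an object; the grip force is fixed at half the most. Time passes only in rows, so rows that do not move let the fingers close. It gives the time, the measured TCP pose, the force, the opening and the grip force at its end, in the units of the state.
- sensors.state(): the state, without advancing time (a new reading comes with each control period).
- cams.get_image(name): name is "scene" or "top"; returns a dict with "pixels" (420x560x3 uint8, blue, green, red), "fx", "fy", "cx", "cy" (pixels), "pose" (4x4, takes a point from camera to world coordinates). Camera axes: x right, y down, z forward; pixel columns grow to the right and rows downward; lengths in m; the calibration is good to about 2 mm. A picture is of the moment at which its call begins. There is no depth.
- bot.hand_in(): hands the job in; it is judged then, once.
The state is a dict: "t": time; "q": joint angles; "joint_velocities": joint speeds; "effort": joint torques, N m; "tcp_pos": TCP position; "tcp_rot": TCP orientation; "contact_force": force on the tool from outside, world axes, zero at the start; "ft_torque": the same for the moment, N m; "opening": finger opening in m; "gripper_force": force on a finger pad.
Only numpy, scipy, OpenCV 4.12 (cv2) and the standard library are available. Lean on these libraries where they do the work, as an engineer would, in place of code of your own. Each camera call takes 0.05 s, during which the arm holds its last target. There are 200 camera calls.

## Task

The aluminium wheel hub has been slid over the gearbox axle but is riding high on the ends of the axle's splines, which are hidden inside it. Turn the hub on the axle by feel until the splines line up and it goes down fully home on the axle's shoulder, then let go of it. Leave the funnel, grommet, extension bar and ignition coil where they are.

Things in the scene. Friction and masses are not known exactly. Their poses are not given: they have to be found in the camera images.
- hub: Loose silver aluminium wheel hub, 110 mm tall, 0.72 kg, axis (z) upright. Origin: centre of the seat face inside it. Round throughout: dust skirt and barrel of diameter 76 mm from -24 to 26 mm; flange of diameter 130 mm, 26 to 38 mm, with five dark bolt holes; plain boss of diameter 47 mm, 38 to 86 mm. Its 22 mm bore is 1 mm wider all round than the axle nose.
- boss_top (a point): Centre of the top of the hub's boss, the part to grip, 86 mm above the hub's origin. The hub turns easily, with no stop. Held firmly it does not fall by itself: press it down lightly (a few newtons) or let go of it to feel whether it drops. If it does not go down, turn on; pressing harder does not help.
- gearbox: Grey mower gearbox, fast on the cart: round case of diameter 156 mm, 58 mm high, tapered boss to 74 mm, worm housing on its +x side with a dark belt pulley (diameter 88 mm, on edge) at the -y end, nothing above 92 mm but the axle. Origin: on the axle's axis at the cart top. The steel axle stands upright and is held in gear: it does not turn.
- shoulder (a point): Point on the axle's axis in the plane of the shoulder (upper face of a collar of diameter 54 mm, inside the hub's skirt), 100 mm above the cart top. The hub is home when its seat face rests here, its origin on this point and its skirt 2 mm above the gearbox's tapered boss; at the start it rides 24 mm higher.
- spline_ends (a point): Point on the axle's axis, 24 mm above the shoulder, in the plane of the upper ends of the four axle splines (10 mm wide, 44 mm over all), on which the hub rides. The hub's four slots are 16 mm wide: it can drop at every quarter turn, with 5 to 7 degrees of play each way. At the start it stands 17 to 73 degrees from the next such place, either way; the splines' angle is hidden and not known.
- nose_tip (a point): Tip of the axle's plain round nose, diameter 20 mm, 208 mm above the cart top, seen in the middle of the hub's boss: 2 mm below the boss top while the hub rides high, 22 mm above it when the hub is home.
- funnel: Bystander: red plastic drain funnel (diameter 132 mm) in a round steel stand, 168 mm tall in all. Origin: centre of its foot.
- grommet: Bystander: black rubber grommet ring lying flat, diameter 84 mm, 18 mm high. Origin: centre of its underside.
- extension: Bystander: chrome socket extension bar lying flat, 200 mm long along its x, up to 22 mm thick. Origin: on the cart under its middle.
- coil: Bystander: tan bakelite ignition coil with two dark steel core legs towards its +x, 122 mm long, 44 mm wide, 36 mm high. Origin: on the cart under its middle.

How it is judged:
By the outcome, as a careful person would: the job done as asked, in the order asked, and still so for the second after the job is handed in, with the robot touching nothing.
It also fails if it takes over 40 s, if anything falls off the work surface, if the arm or the gripper's body presses on something with over 40 N, if the wrist force passes 120 N, or if a joint passes its speed limit or range.

## Working session

There is one attempt and no reset: what is moved stays moved. The work goes in short steps, Python scripts to look and compute and a tool call to move; the robot and the scene stay as the last step left them, time stands still between calls to the robot, and variables do not carry over. Pictures are saved under pics/ and viewed, at most 10 in all, crops included, and the job is handed in when it is done.

Besides the shell and the picture viewer there is one more tool, called after "Request:" by a JSON object that holds its "name" and its "arguments". servo_tool: Moves the arm, as the interface text tells. Its arguments: {"type":"object","properties":{"deltas":{"type":"array"}},"required":["deltas"]}

```bash
mkdir -p pics; python3 - <<'E'
from rig import sensors,cams
import cv2,numpy as np
for n in("scene","top"):
    c=cams.get_image(n);cv2.imwrite(f"pics/{n}0.png",c["pixels"]);print(n,c["fx"],c["fy"],c["cx"],c["cy"],np.round(c["pose"],4).tolist())
print(sensors.state())
E
```

```text
scene 489.17510754047237 489.17510754047237 280.7831040748038 212.39680360520924 [[0.2408, 0.7538, -0.6114, 1.3964], [0.9705, -0.1928, 0.1445, -0.2664], [-0.009, -0.6282, -0.778, 1.3191], [0.0, 0.0, 0.0, 1.0]]
top 434.25059732951087 434.25059732951087 275.1991745874222 218.82328936023296 [[0.0162, -0.9805, 0.1958, 0.2371], [-0.9998, -0.0188, -0.0112, -0.0442], [0.0147, -0.1956, -0.9806, 1.2412], [0.0, 0.0, 0.0, 1.0]]
{'t': 0.1, 'q': array([ 1.15829812e+00,  9.18274642e-02,  1.23176746e+00,  4.23470829e-05,
        1.81980759e+00, -5.66994028e-02]), 'joint_velocities': array([ 0.00068552, -0.00093266, -0.00174532,  0.00099304,  0.00225913,
        0.00011906]), 'effort': array([ 1.55301113e-03, -4.60215068e+01, -4.19221616e+01, -1.08705174e-04,
        1.05018113e-02,  7.52641682e-06]), 'tcp_pos': array([0.20887656, 0.56216417, 0.21173656]), 'tcp_rot': array([-3.13978803e+00, -1.43556947e-04,  2.78580412e+00]), 'contact_force': array([-0.54075094,  0.12096805, -0.66840955]), 'ft_torque': array([ 0.04516636, -0.00779191,  0.00144941]), 'gripper_force': 0.0, 'opening': 0.08544364556195419}
```

View pics/top0.png

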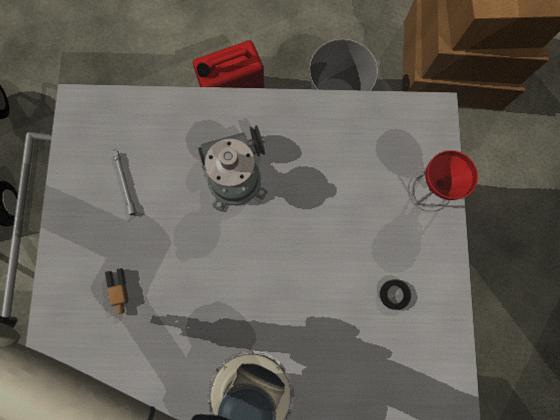

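View pics/scene0.png

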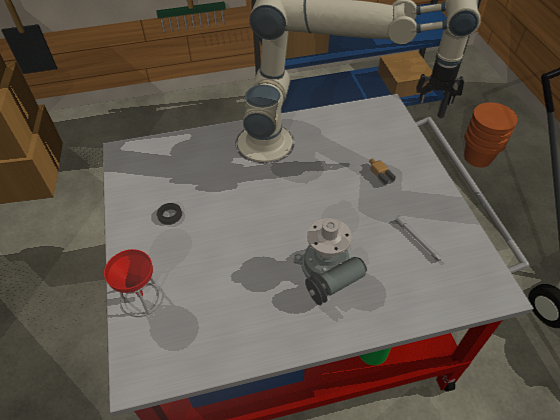

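The hub sits on the gearbox, with its boss top near (229,156) in top and (330,226) in scene. The bystanders are well clear. I'll enlarge both views to measure.

```bash
cat > h.py <<'E'
import numpy as np
def on_z(c,u,v,z):
    P=np.array(c["pose"]);d=P[:3,:3]@[(u-c["cx"])/c["fx"],(v-c["cy"])/c["fy"],1]
    return P[:3,3]+d*(z-P[2,3])/d[2]
def proj(c,p):
    P=np.array(c["pose"]);q=P[:3,:3].T@(np.array(p)-P[:3,3]);return np.array([c["fx"]*q[0]/q[2]+c["cx"],c["fy"]*q[1]/q[2]+c["cy"]])
E
python3 - <<'E'
from rig import cams
import cv2,numpy as np
from h import *
o=[]
for n,(u,v) in(("top",(229,158)),("scene",(330,232))):
    c=cams.get_image(n);k=c["pixels"][v-30:v+30,u-30:u+30]
    k=cv2.resize(k,(400,400),interpolation=cv2.INTER_NEAREST)
    p=on_z(c,*((229,156) if n=="top" else (330,225)),.210);print(n,p,np.hypot(*p[:2]))
    o.append(k)
cv2.imwrite("pics/c1.png",np.hstack(o))
E
```

```text
top [0.6003611  0.06160655 0.21      ] 0.6035137265889805
scene [0.60436067 0.06436586 0.21      ] 0.6077785652517186
```

View pics/c1.png

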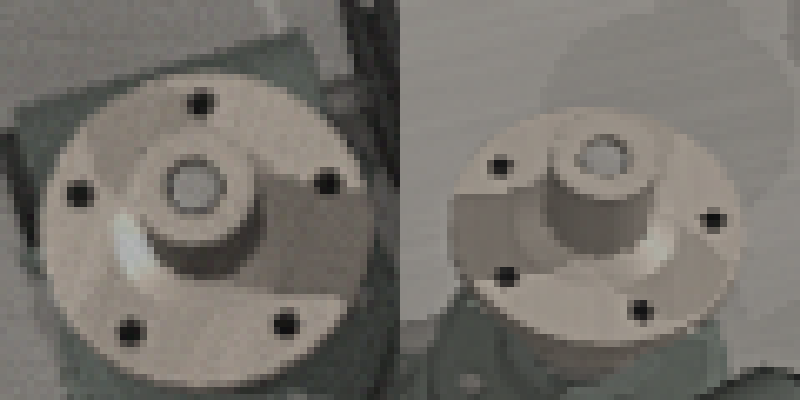

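The crops show the nose tip at zoomed (194,185) in top and (206,156) in scene, concentric with the boss. I'll triangulate from those.

```bash
python3 - <<'E'
from rig import cams,sensors
import numpy as np
from h import *
P=[]
for n,u,v in(("top",227.7,155.3),("scene",330.4,224.9)):
    P.append(on_z(cams.get_image(n),u,v,.208));print(n,P[-1])
m=np.mean(P,0);s=sensors.state();print(m,s["tcp_pos"],(m-s["tcp_pos"])*100, np.degrees(s["tcp_rot"]))
E
```

```text
top [0.60282919 0.06511779 0.208     ]
scene [0.60287137 0.06617712 0.208     ]
[0.60285028 0.06564745 0.208     ] [0.20897651 0.56234949 0.21237946] [ 39.38737683 -49.67020321  -0.43794563] [-1.79963295e+02 -1.20266146e-03  1.59613865e+02]
```

Request:
{"name": "servo_tool", "arguments": {"deltas": [{"x": 0.8,"y": -1.0,"z": 0.8,"grip": 8.54},{"x": 1.7,"y": -2.1,"z": 0.8},{"x": 1.7,"y": -2.1,"z": 0.8},{"x": 1.7,"y": -2.1,"z": 0.8},{"x": 1.7,"y": -2.1,"z": 0.8},{"x": 1.7,"y": -2.1,"z": 0.8},{"x": 1.7,"y": -2.1},{"x": 1.7,"y": -2.1},{"x": 1.7,"y": -2.1},{"x": 1.7,"y": -2.1},{"x": 1.7,"y": -2.1},{"x": 1.7,"y": -2.1}]}}

```text
invalid input
```

Request:
{"name": "servo_tool", "arguments": {"deltas": [{"x": 1.7,"y": -2.1},{"x": 1.7,"y": -2.1},{"x": 1.7,"y": -2.1},{"x": 1.7,"y": -2.1},{"x": 1.7,"y": -2.1},{"x": 1.7,"y": -2.1},{"x": 1.7,"y": -2.1},{"x": 1.7,"y": -2.1},{"x": 1.7,"y": -2.1},{"x": 1.7,"y": -2.1},{},{}]}}

```text
invalid input
```

Request:
{"name": "servo_tool", "arguments": {"deltas": [{"x": 0.8,"y": -1.0,"z": 0.8,"rx": 0,"ry": 0,"rz": 0,"grip": 8.54},{"x": 1.7,"y": -2.1,"z": 0.8,"rx": 0,"ry": 0,"rz": 0,"grip": 8.54},{"x": 1.7,"y": -2.1,"z": 0.8,"rx": 0,"ry": 0,"rz": 0,"grip": 8.54},{"x": 1.7,"y": -2.1,"z": 0.8,"rx": 0,"ry": 0,"rz": 0,"grip": 8.54},{"x": 1.7,"y": -2.1,"z": 0.8,"rx": 0,"ry": 0,"rz": 0,"grip": 8.54},{"x": 1.7,"y": -2.1,"z": 0.8,"rx": 0,"ry": 0,"rz": 0,"grip": 8.54},{"x": 1.7,"y": -2.1,"z": 0,"rx": 0,"ry": 0,"rz": 0,"grip": 8.54},{"x": 1.7,"y": -2.1,"z": 0,"rx": 0,"ry": 0,"rz": 0,"grip": 8.54},{"x": 1.7,"y": -2.1,"z": 0,"rx": 0,"ry": 0,"rz": 0,"grip": 8.54},{"x": 1.7,"y": -2.1,"z": 0,"rx": 0,"ry": 0,"rz": 0,"grip": 8.54},{"x": 1.7,"y": -2.1,"z": 0,"rx": 0,"ry": 0,"rz": 0,"grip": 8.54},{"x": 1.7,"y": -2.1,"z": 0,"rx": 0,"ry": 0,"rz": 0,"grip": 8.54}]}}

```text
t: 1.3
tcp_pos: [0.4049, 0.3195, 0.2617]
tcp_rot: [3.141, 0.001, 2.785]
contact_force: [-1.1, 0.4, 0.2]
opening: 0.0855
gripper_force: 0.0
```

Request:
{"name": "servo_tool", "arguments": {"deltas": [{"x": 1.8,"y": -2.3,"z": 0,"rx": 0,"ry": 0,"rz": 0,"grip": 8.54},{"x": 1.8,"y": -2.3,"z": 0,"rx": 0,"ry": 0,"rz": 0,"grip": 8.54},{"x": 1.8,"y": -2.3,"z": 0,"rx": 0,"ry": 0,"rz": 0,"grip": 8.54},{"x": 1.8,"y": -2.3,"z": 0,"rx": 0,"ry": 0,"rz": 0,"grip": 8.54},{"x": 1.8,"y": -2.3,"z": 0,"rx": 0,"ry": 0,"rz": 0,"grip": 8.54},{"x": 1.8,"y": -2.3,"z": 0,"rx": 0,"ry": 0,"rz": 0,"grip": 8.54},{"x": 1.8,"y": -2.3,"z": 0,"rx": 0,"ry": 0,"rz": 0,"grip": 8.54},{"x": 1.8,"y": -2.3,"z": 0,"rx": 0,"ry": 0,"rz": 0,"grip": 8.54},{"x": 1.8,"y": -2.3,"z": 0,"rx": 0,"ry": 0,"rz": 0,"grip": 8.54},{"x": 1.8,"y": -2.3,"z": 0,"rx": 0,"ry": 0,"rz": 0,"grip": 8.54},{"x": 1.8,"y": -2.3,"z": 0,"rx": 0,"ry": 0,"rz": 0,"grip": 8.54},{"x": 0,"y": 0,"z": 0,"rx": 0,"ry": 0,"rz": 0,"grip": 8.54}]}}

```text
t: 2.3
tcp_pos: [0.6038, 0.0632, 0.2601]
tcp_rot: [-3.139, 0.0, 2.78]
contact_force: [0.3, 1.0, -0.2]
opening: 0.0855
gripper_force: 0.0
```

```bash
python3 - <<'E'
from rig import cams,sensors
import cv2,numpy as np
o=[]
for n,(u,v) in(("top",(229,158)),("scene",(330,200))):
    c=cams.get_image(n);k=c["pixels"][v-60:v+60,u-60:u+60]
    o.append(cv2.resize(k,(400,400),interpolation=cv2.INTER_CUBIC))
cv2.imwrite("pics/c2.png",np.hstack(o))
s=sensors.state();print(s["q"],s["tcp_pos"],s["contact_force"],np.degrees(s["tcp_rot"]))
E
```

```text
[ 5.44071869e-02  1.23518442e-01  1.11060332e+00  2.65519222e-05
  1.90816600e+00 -1.15818760e+00] [0.60206786 0.06684858 0.26080205] [-0.64284818  0.10139162 -0.77926782] [-1.79985345e+02 -3.70602926e-02  1.59477062e+02]
```

View pics/c2.png

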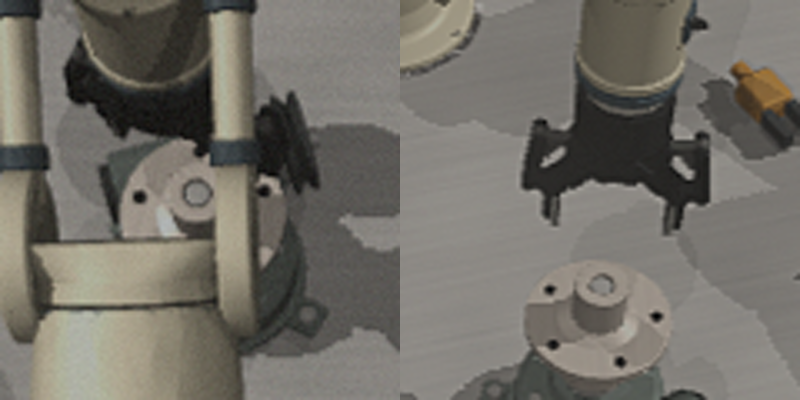

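The gripper is centred over the boss and its fingers are clear. Next I'll descend and grip.

Request:
{"name": "servo_tool", "arguments": {"deltas": [{"x": 0.1,"y": -0.1,"z": -0.8,"rx": 0,"ry": 0,"rz": 0,"grip": 8.54},{"x": 0,"y": 0,"z": -0.8,"rx": 0,"ry": 0,"rz": 0,"grip": 8.54},{"x": 0,"y": 0,"z": -0.8,"rx": 0,"ry": 0,"rz": 0,"grip": 8.54},{"x": 0,"y": 0,"z": -0.8,"rx": 0,"ry": 0,"rz": 0,"grip": 8.54},{"x": 0,"y": 0,"z": -0.8,"rx": 0,"ry": 0,"rz": 0,"grip": 8.54},{"x": 0,"y": 0,"z": -0.8,"rx": 0,"ry": 0,"rz": 0,"grip": 8.54},{"x": 0,"y": 0,"z": -0.8,"rx": 0,"ry": 0,"rz": 0,"grip": 8.54},{"x": 0,"y": 0,"z": -0.8,"rx": 0,"ry": 0,"rz": 0,"grip": 8.54},{"x": 0,"y": 0,"z": -0.8,"rx": 0,"ry": 0,"rz": 0,"grip": 8.54},{"x": 0,"y": 0,"z": 0,"rx": 0,"ry": 0,"rz": 0,"grip": 8.54},{"x": 0,"y": 0,"z": 0,"rx": 0,"ry": 0,"rz": 0,"grip": 8.54}]}}

```text
t: 3.32
tcp_pos: [0.6027, 0.0674, 0.188]
tcp_rot: [-3.141, -0.001, 2.786]
contact_force: [1.0, -0.4, 0.5]
opening: 0.085
gripper_force: 0.0
```

Request:
{"name": "servo_tool", "arguments": {"deltas": [{"x": 0,"y": 0,"z": 0,"rx": 0,"ry": 0,"rz": 0,"grip": 4},{"x": 0,"y": 0,"z": 0,"rx": 0,"ry": 0,"rz": 0,"grip": 4},{"x": 0,"y": 0,"z": 0,"rx": 0,"ry": 0,"rz": 0,"grip": 4},{"x": 0,"y": 0,"z": 0,"rx": 0,"ry": 0,"rz": 0,"grip": 4},{"x": 0,"y": 0,"z": 0,"rx": 0,"ry": 0,"rz": 0,"grip": 4},{"x": 0,"y": 0,"z": 0,"rx": 0,"ry": 0,"rz": 0,"grip": 4},{"x": 0,"y": 0,"z": 0,"rx": 0,"ry": 0,"rz": 0,"grip": 4},{"x": 0,"y": 0,"z": 0,"rx": 0,"ry": 0,"rz": 0,"grip": 4}]}}

```text
t: 3.98
tcp_pos: [0.6034, 0.0672, 0.1899]
tcp_rot: [3.141, 0.002, 2.786]
contact_force: [-0.8, -0.8, 6.1]
opening: 0.04
gripper_force: 2.8
```

Request:
{"name": "servo_tool", "arguments": {"deltas": [{"x": 0,"y": 0,"z": 0,"rx": 0,"ry": 0,"rz": 0,"grip": 4},{"x": 0,"y": 0,"z": -0.1,"rx": 0,"ry": 0,"rz": 0,"grip": 4},{"x": 0,"y": 0,"z": 0,"rx": 0,"ry": 0,"rz": 0,"grip": 4}]}}

```text
t: 4.23
tcp_pos: [0.6035, 0.0671, 0.1898]
tcp_rot: [3.141, 0.003, 2.785]
contact_force: [0.1, -1.8, 8.2]
opening: 0.0395
gripper_force: 4.2
```

```bash
python3 - <<'E'
from rig import cams,sensors
import cv2,numpy as np
from h import *
c=cams.get_image("scene");u,v=330,215
k=cv2.resize(c["pixels"][v-50:v+50,u-60:u+60],(720,600),interpolation=cv2.INTER_CUBIC)
cv2.imwrite("pics/c3.png",k)
s=sensors.state();print(s["opening"],s["gripper_force"],s["tcp_pos"],s["contact_force"],s["ft_torque"]); print(proj(c,[.603,.0656,.21]),proj(c,s["tcp_pos"]))
E
```

```text
0.039965424265135656 4.17992909278837 [0.60350384 0.0671342  0.18984261] [-1.21564506 -1.89133069  8.80017358] [-0.4506861   0.19319648 -0.0030014 ]
[330.26933289 224.54806741] [330.34340724 228.83143892]
```

View pics/c3.png

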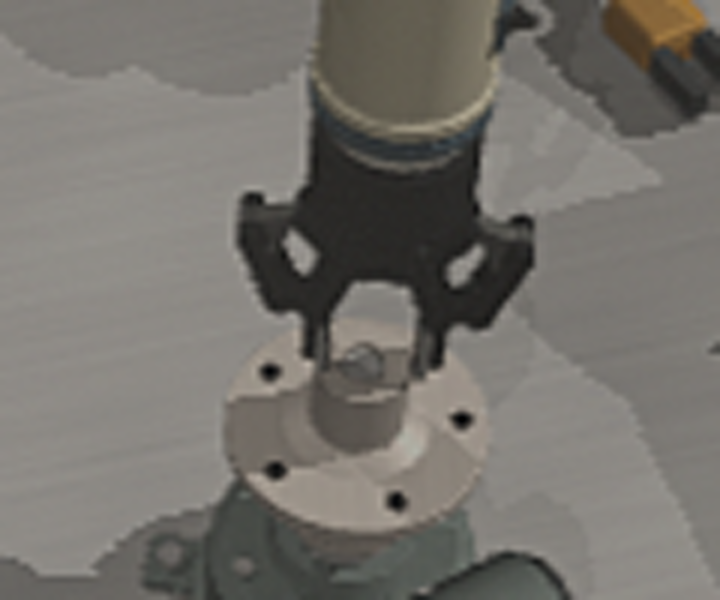

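The fingers did not take the boss: the tips at zoomed (318,360) and (430,375) look higher than expected or behind it. I'll open and check the measured tips against the stated TCP.

```bash
python3 - <<'E'
from rig import cams
import numpy as np
from h import *
c=cams.get_image("scene")
ty=np.array([-np.sin(np.radians(159.5)),np.cos(np.radians(159.5)),0])
print("open tips seen (315,206.6),(351,209)")
for z in(.244,.257,.27,.28): print(z,[proj(c,np.array([.602,.067,z])+s*ty*.046).round(1) for s in(-1,1)])
print("now tips seen (323,225),(341.7,227.5)")
for z in(.173,.18,.19,.2,.21): print(z,[proj(c,np.array([.6035,.067,z])+s*ty*.023).round(1) for s in(-1,1)])
t=cams.get_image("top")
for z in (.244,.28): print(proj(t,[.602,.067,z]))
for dx in (0,-.01,-.02,-.03): print("behind",dx,[proj(c,np.array([.6035+dx,.067,.175])+s*ty*.023).round(1) for s in(-1,1)])
E
```

```text
open tips seen (315,206.6),(351,209)
0.244 [array([348. , 218.2]), array([315.1, 215.4])]
0.257 [array([348.4, 215.3]), array([315.3, 212.5])]
0.27 [array([348.9, 212.3]), array([315.5, 209.6])]
0.28 [array([349.3, 210. ]), array([315.7, 207.3])]
now tips seen (323,225),(341.7,227.5)
0.173 [array([337.8, 233. ]), array([322. , 231.6])]
0.18 [array([338. , 231.6]), array([322.1, 230.2])]
0.19 [array([338.3, 229.5]), array([322.3, 228.1])]
0.2 [array([338.6, 227.4]), array([322.5, 226. ])]
0.21 [array([338.9, 225.3]), array([322.7, 223.9])]
[225.52526652 150.55380588]
[224.0201458  145.15480838]
behind 0 [array([337.9, 232.6]), array([322. , 231.2])]
behind -0.01 [array([336.8, 229.9]), array([321. , 228.6])]
behind -0.02 [array([335.7, 227.3]), array([320. , 225.9])]
behind -0.03 [array([334.7, 224.7]), array([319.1, 223.3])]
```

Request:
{"name": "servo_tool", "arguments": {"deltas": [{"x": 0,"y": 0,"z": 0.1,"rx": 0,"ry": 0,"rz": 0,"grip": 8.54},{"x": 0,"y": 0,"z": 0,"rx": 0,"ry": 0,"rz": 0,"grip": 8.54},{"x": 0,"y": 0,"z": 0,"rx": 0,"ry": 0,"rz": 0,"grip": 8.54},{"x": 0,"y": 0,"z": 0,"rx": 0,"ry": 0,"rz": 0,"grip": 8.54},{"x": 0,"y": 0,"z": 0,"rx": 0,"ry": 0,"rz": 0,"grip": 8.54},{"x": 0,"y": 0,"z": 0,"rx": 0,"ry": 0,"rz": 0,"grip": 8.54}]}}

```text
t: 4.88
tcp_pos: [0.6029, 0.0675, 0.1883]
tcp_rot: [-3.141, -0.001, 2.786]
contact_force: [-0.2, 0.4, 0.4]
opening: 0.0854
gripper_force: 0.0
```

```bash
python3 - <<'E'
from rig import cams,sensors
import cv2,numpy as np
c=cams.get_image("scene");u,v=330,215
k=cv2.resize(c["pixels"][v-50:v+50,u-60:u+60],(720,600),interpolation=cv2.INTER_CUBIC)
cv2.imwrite("pics/c4.png",k)
s=sensors.state();print(s["opening"],s["gripper_force"],s["tcp_pos"],s["contact_force"],s["ft_torque"])
E
```

```text
0.08548782959970369 0.0 [0.60292703 0.06747826 0.18841688] [-0.39865081  0.30698979 -0.14364144] [-0.01263218 -0.01164099 -0.02513596]
```

View pics/c4.png

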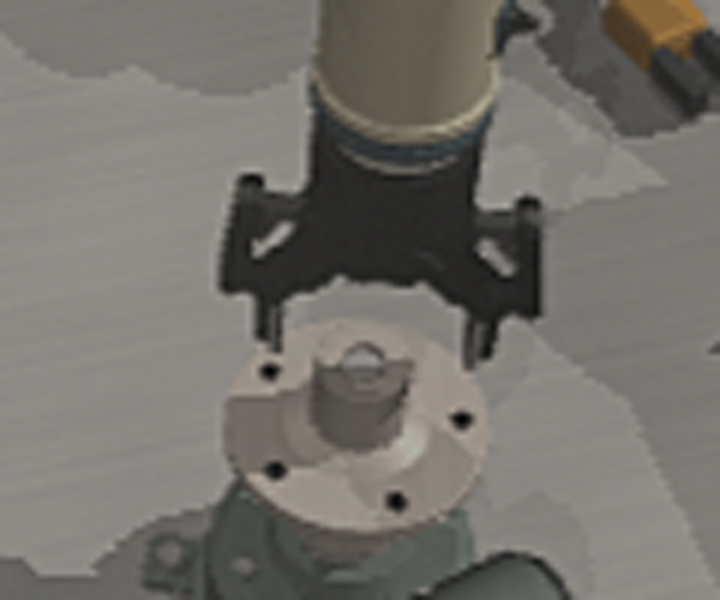

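The open tips at zoomed (270,350) and (480,367) fit tips about 20 mm higher than I expected. The upward force on closing agrees: the tips closed onto the boss top. I'll go 15 mm lower, check the force and re-grip.

Request:
{"name": "servo_tool", "arguments": {"deltas": [{"x": 0,"y": -0.1,"z": -0.5,"rx": 0,"ry": 0,"rz": 0,"grip": 8.54},{"x": 0,"y": 0,"z": -0.5,"rx": 0,"ry": 0,"rz": 0,"grip": 8.54},{"x": 0,"y": 0,"z": -0.5,"rx": 0,"ry": 0,"rz": 0,"grip": 8.54},{"x": 0,"y": 0,"z": 0,"rx": 0,"ry": 0,"rz": 0,"grip": 8.54}]}}

```text
t: 5.27
tcp_pos: [0.6024, 0.0664, 0.1717]
tcp_rot: [-3.14, -0.003, 2.786]
contact_force: [-0.0, -0.6, -0.3]
opening: 0.0849
gripper_force: 0.0
```

Request:
{"name": "servo_tool", "arguments": {"deltas": [{"x": 0,"y": 0,"z": 0,"rx": 0,"ry": 0,"rz": 0,"grip": 4.3},{"x": 0,"y": 0,"z": 0,"rx": 0,"ry": 0,"rz": 0,"grip": 4.3},{"x": 0,"y": 0,"z": 0,"rx": 0,"ry": 0,"rz": 0,"grip": 4.3},{"x": 0,"y": 0,"z": 0,"rx": 0,"ry": 0,"rz": 0,"grip": 4.3},{"x": 0,"y": 0,"z": 0,"rx": 0,"ry": 0,"rz": 0,"grip": 4.3},{"x": 0,"y": 0,"z": 0,"rx": 0,"ry": 0,"rz": 0,"grip": 4.3},{"x": 0,"y": 0,"z": 0,"rx": 0,"ry": 0,"rz": 0,"grip": 4.3}]}}

```text
t: 5.85
tcp_pos: [0.6029, 0.0652, 0.1749]
tcp_rot: [-3.14, 0.001, 2.785]
contact_force: [-2.6, -5.2, 3.9]
opening: 0.0442
gripper_force: 61.0
```

```bash
cat > look.py <<'E'
import sys,cv2,numpy as np
from rig import cams,sensors
c=cams.get_image("scene");u,v=330,215
cv2.imwrite(sys.argv[1],cv2.resize(c["pixels"][v-50:v+50,u-60:u+60],(720,600),interpolation=cv2.INTER_CUBIC))
s=sensors.state();print(s["opening"],s["gripper_force"],s["tcp_pos"],s["contact_force"],s["ft_torque"],s["q"])
E
python3 look.py pics/c5.png
```

```text
0.04459961399471314 61.004753820598125 [0.60292227 0.06522003 0.17491853] [-3.42032891 -4.52145721  3.97468663] [-0.92015874  0.58703933 -0.0050405 ] [ 0.05284008  0.10357311  1.28429294 -0.00202309  1.75318501 -1.16139594]
```

View pics/c5.png

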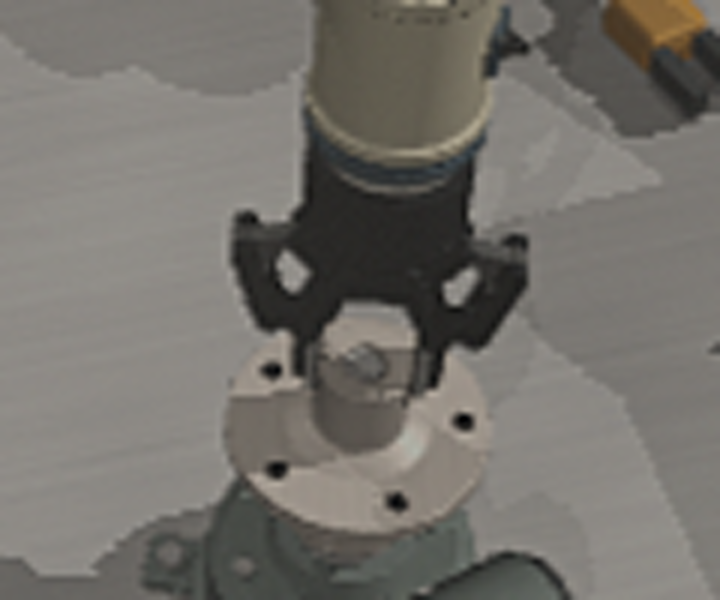

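The fingers now straddle the boss with 61 N. The 44.6 mm opening is short of 47, so I'll check the centring from above.

```bash
python3 - <<'E'
import cv2
from rig import cams
from h import *
c=cams.get_image("top");u,v=225,150
cv2.imwrite("pics/c6.png",cv2.resize(c["pixels"][v-50:v+50,u-60:u+60],(720,600),interpolation=cv2.INTER_CUBIC))
for p in([.603,.0655,.21],[.603,.0655,.16],[.603,.0655,.24],[.603,.0655,.3]): print((proj(c,p)-[165,100])*6)
E
```

```text
[374.84777026 329.75608445]
[385.57558172 368.91074044]
[367.93120945 304.511834  ]
[352.86916031 249.53796024]
```

View pics/c6.png

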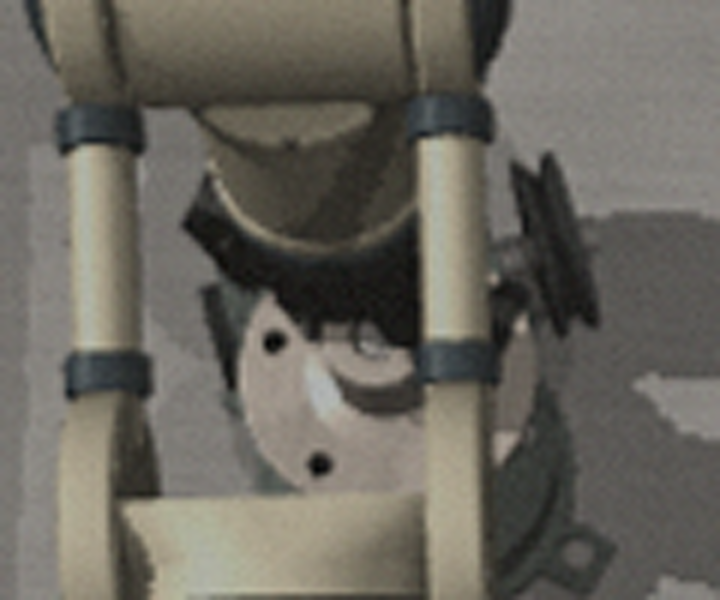

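The nose at (375,335) lines up with the finger at about (325,330), so the grip is centred. Now I'll press lightly and turn, negative rz, in small steps.

Request:
{"name": "servo_tool", "arguments": {"deltas": [{"x": 0,"y": 0,"z": -0.1,"rx": 0,"ry": 0,"rz": 0,"grip": 4.3},{"x": 0,"y": 0,"z": 0,"rx": 0,"ry": 0,"rz": -4,"grip": 4.3},{"x": 0,"y": 0,"z": 0,"rx": 0,"ry": 0,"rz": -4,"grip": 4.3},{"x": 0,"y": 0,"z": 0,"rx": 0,"ry": 0,"rz": -4,"grip": 4.3},{"x": 0,"y": 0,"z": 0,"rx": 0,"ry": 0,"rz": 0,"grip": 4.3}]}}

```text
t: 6.37
tcp_pos: [0.6033, 0.0652, 0.1749]
tcp_rot: [-3.141, 0.003, 2.571]
contact_force: [-4.1, -4.9, 6.9]
opening: 0.0444
gripper_force: 61.1
```

```bash
python3 - <<'E'
from rig import sensors
s=sensors.state();print(s["tcp_pos"],s["contact_force"],s["ft_torque"],s["q"][5])
E
```

```text
[0.60328634 0.06515228 0.17487158] [-4.08420823 -4.90185871  6.88511681] [-0.64120092  0.439433   -0.10669111] -0.9482540836258879
```

Request:
{"name": "servo_tool", "arguments": {"deltas": [{"x": -0.1,"y": -0.15,"z": 0,"rx": 0,"ry": 0,"rz": -4,"grip": 4.3},{"x": 0,"y": 0,"z": 0,"rx": 0,"ry": 0,"rz": -4,"grip": 4.3},{"x": 0,"y": 0,"z": 0,"rx": 0,"ry": 0,"rz": 0,"grip": 4.3}]}}

```text
t: 6.62
tcp_pos: [0.6028, 0.0654, 0.1749]
tcp_rot: [3.138, 0.002, 2.433]
contact_force: [-1.2, -0.3, 5.9]
opening: 0.0443
gripper_force: 61.1
```

Request:
{"name": "servo_tool", "arguments": {"deltas": [{"x": 0,"y": 0,"z": 0,"rx": 0,"ry": 0,"rz": -4,"grip": 4.3},{"x": 0,"y": 0,"z": 0,"rx": 0,"ry": 0,"rz": -3,"grip": 4.3},{"x": 0,"y": 0,"z": 0,"rx": 0,"ry": 0,"rz": 0,"grip": 4.3}]}}

```text
t: 6.87
tcp_pos: [0.6029, 0.0653, 0.1749]
tcp_rot: [3.138, 0.002, 2.312]
contact_force: [0.8, -0.4, 5.8]
opening: 0.0443
gripper_force: 61.0
```

Turned 27° so far and it's still riding at z 0.1749. Turning on.

Request:
{"name": "servo_tool", "arguments": {"deltas": [{"x": 0,"y": 0,"z": 0,"rx": 0,"ry": 0,"rz": -4,"grip": 4.3},{"x": 0,"y": 0,"z": 0,"rx": 0,"ry": 0,"rz": -3,"grip": 4.3},{"x": 0,"y": 0,"z": 0,"rx": 0,"ry": 0,"rz": 0,"grip": 4.3}]}}

```text
t: 7.12
tcp_pos: [0.603, 0.0652, 0.1749]
tcp_rot: [3.138, 0.002, 2.19]
contact_force: [0.5, 0.1, 4.9]
opening: 0.0446
gripper_force: 61.0
```

Request:
{"name": "servo_tool", "arguments": {"deltas": [{"x": 0,"y": 0,"z": 0,"rx": 0,"ry": 0,"rz": -4,"grip": 4.3},{"x": 0,"y": 0,"z": 0,"rx": 0,"ry": 0,"rz": -3,"grip": 4.3},{"x": 0,"y": 0,"z": 0,"rx": 0,"ry": 0,"rz": 0,"grip": 4.3}]}}

```text
t: 7.37
tcp_pos: [0.6031, 0.0652, 0.1749]
tcp_rot: [3.137, 0.002, 2.068]
contact_force: [0.4, -1.5, 6.1]
opening: 0.0444
gripper_force: 61.0
```

Request:
{"name": "servo_tool", "arguments": {"deltas": [{"x": 0,"y": 0,"z": 0,"rx": 0,"ry": 0,"rz": -4,"grip": 4.3},{"x": 0,"y": 0,"z": 0,"rx": 0,"ry": 0,"rz": -3,"grip": 4.3},{"x": 0,"y": 0,"z": 0,"rx": 0,"ry": 0,"rz": 0,"grip": 4.3}]}}

```text
t: 7.62
tcp_pos: [0.6031, 0.0651, 0.1747]
tcp_rot: [3.137, 0.001, 1.945]
contact_force: [0.5, 0.2, 4.9]
opening: 0.0443
gripper_force: 61.0
```

Request:
{"name": "servo_tool", "arguments": {"deltas": [{"x": 0,"y": 0,"z": 0,"rx": 0,"ry": 0,"rz": -4,"grip": 4.3},{"x": 0,"y": 0,"z": 0,"rx": 0,"ry": 0,"rz": -3,"grip": 4.3},{"x": 0,"y": 0,"z": 0,"rx": 0,"ry": 0,"rz": 0,"grip": 4.3}]}}

```text
t: 7.87
tcp_pos: [0.6031, 0.065, 0.1746]
tcp_rot: [3.137, 0.001, 1.824]
contact_force: [1.0, 0.0, 5.3]
opening: 0.0448
gripper_force: 61.1
```

Request:
{"name": "servo_tool", "arguments": {"deltas": [{"x": 0,"y": 0,"z": 0,"rx": 0,"ry": 0,"rz": -4,"grip": 4.3},{"x": 0,"y": 0,"z": 0,"rx": 0,"ry": 0,"rz": -3,"grip": 4.3},{"x": 0,"y": 0,"z": 0,"rx": 0,"ry": 0,"rz": 0,"grip": 4.3}]}}

```text
t: 8.12
tcp_pos: [0.6018, 0.0651, 0.1714]
tcp_rot: [-3.14, -0.0, 1.703]
contact_force: [2.5, -1.1, -3.6]
opening: 0.0444
gripper_force: 62.1
```

Request:
{"name": "servo_tool", "arguments": {"deltas": [{"x": 0,"y": 0,"z": 0,"rx": 0,"ry": 0,"rz": -4,"grip": 4.3},{"x": 0,"y": 0,"z": 0,"rx": 0,"ry": 0,"rz": -3,"grip": 4.3},{"x": 0,"y": 0,"z": 0,"rx": 0,"ry": 0,"rz": 0,"grip": 4.3}]}}

```text
t: 8.37
tcp_pos: [0.6017, 0.065, 0.1707]
tcp_rot: [-3.139, -0.0, 1.582]
contact_force: [2.1, -0.8, -7.7]
opening: 0.0443
gripper_force: 62.1
```

It dropped in: z is 3.5 mm lower and the hub's weight now hangs on the gripper. I'll back 2° to the middle of the play, lower it, and feel for the spline sides.

Request:
{"name": "servo_tool", "arguments": {"deltas": [{"x": 0.05,"y": 0,"z": 0,"rx": 0,"ry": 0,"rz": 2,"grip": 4.3},{"x": 0.05,"y": 0,"z": -0.3,"rx": 0,"ry": 0,"rz": 0,"grip": 4.3},{"x": 0,"y": 0,"z": -0.4,"rx": 0,"ry": 0,"rz": 0,"grip": 4.3},{"x": 0,"y": 0,"z": 0,"rx": 0,"ry": 0,"rz": 0,"grip": 4.3}]}}

```text
t: 8.7
tcp_pos: [0.6022, 0.065, 0.1635]
tcp_rot: [-3.138, -0.0, 1.617]
contact_force: [0.0, -0.5, -6.3]
opening: 0.0443
gripper_force: 62.2
```

```bash
python3 - <<'E'
from rig import sensors
s=sensors.state();print(s["tcp_pos"],s["contact_force"],s["ft_torque"],s["tcp_rot"])
E
```

```text
[0.6021589  0.06501301 0.16347705] [ 2.87804227e-03 -4.65839144e-01 -6.32821790e+00] [-0.04516933 -0.03656505 -0.01112548] [-3.13797178e+00 -1.97354355e-04  1.61729431e+00]
```

Request:
{"name": "servo_tool", "arguments": {"deltas": [{"x": 0,"y": 0,"z": -0.3,"rx": 0,"ry": 0,"rz": 0,"grip": 4.3},{"x": 0,"y": 0,"z": -0.3,"rx": 0,"ry": 0,"rz": 0,"grip": 4.3},{"x": 0,"y": 0,"z": 0,"rx": 0,"ry": 0,"rz": 0,"grip": 4.3}]}}

```text
t: 8.95
tcp_pos: [0.6026, 0.065, 0.1587]
tcp_rot: [-3.14, -0.0, 1.617]
contact_force: [0.1, -0.3, -6.6]
opening: 0.0442
gripper_force: 62.2
```

Request:
{"name": "servo_tool", "arguments": {"deltas": [{"x": 0,"y": 0,"z": -0.3,"rx": 0,"ry": 0,"rz": 0,"grip": 4.3},{"x": 0,"y": 0,"z": 0,"rx": 0,"ry": 0,"rz": 0,"grip": 4.3}]}}

```text
t: 9.12
tcp_pos: [0.6028, 0.0649, 0.1562]
tcp_rot: [-3.141, 0.0, 1.617]
contact_force: [0.9, -0.0, -6.8]
opening: 0.0444
gripper_force: 62.2
```

Hanging freely, about 5 mm from home. I'll lower 2 mm more and release.

Request:
{"name": "servo_tool", "arguments": {"deltas": [{"x": 0,"y": 0,"z": -0.2,"rx": 0,"ry": 0,"rz": 0,"grip": 4.3},{"x": 0,"y": 0,"z": 0,"rx": 0,"ry": 0,"rz": 0,"grip": 4.3},{"x": 0,"y": 0,"z": 0,"rx": 0,"ry": 0,"rz": 0,"grip": 8.54},{"x": 0,"y": 0,"z": 0,"rx": 0,"ry": 0,"rz": 0,"grip": 8.54},{"x": 0,"y": 0,"z": 0,"rx": 0,"ry": 0,"rz": 0,"grip": 8.54},{"x": 0,"y": 0,"z": 0,"rx": 0,"ry": 0,"rz": 0,"grip": 8.54},{"x": 0,"y": 0,"z": 0,"rx": 0,"ry": 0,"rz": 0,"grip": 8.54},{"x": 0,"y": 0,"z": 0,"rx": 0,"ry": 0,"rz": 0,"grip": 8.54}]}}

```text
t: 9.78
tcp_pos: [0.6032, 0.065, 0.1554]
tcp_rot: [3.141, -0.0, 1.616]
contact_force: [-0.8, -0.3, -0.1]
opening: 0.0857
gripper_force: 0.0
```

Request:
{"name": "servo_tool", "arguments": {"deltas": [{"x": 0,"y": 0,"z": 1,"rx": 0,"ry": 0,"rz": 0,"grip": 8.54},{"x": 0,"y": 0,"z": 2,"rx": 0,"ry": 0,"rz": 0,"grip": 8.54},{"x": 0,"y": 0,"z": 2,"rx": 0,"ry": 0,"rz": 0,"grip": 8.54},{"x": 0,"y": 0,"z": 2,"rx": 0,"ry": 0,"rz": 0,"grip": 8.54},{"x": 0,"y": 0,"z": 2,"rx": 0,"ry": 0,"rz": 0,"grip": 8.54},{"x": 0,"y": 0,"z": 2,"rx": 0,"ry": 0,"rz": 0,"grip": 8.54},{"x": 0,"y": 0,"z": 2,"rx": 0,"ry": 0,"rz": 0,"grip": 8.54},{"x": 0,"y": 0,"z": 0,"rx": 0,"ry": 0,"rz": 0,"grip": 8.54},{"x": 0,"y": 0,"z": 0,"rx": 0,"ry": 0,"rz": 0,"grip": 8.54}]}}

```text
t: 10.53
tcp_pos: [0.6035, 0.065, 0.287]
tcp_rot: [3.138, -0.0, 1.616]
contact_force: [0.3, 0.0, -1.2]
opening: 0.0854
gripper_force: 0.0
```

```bash
python3 look.py pics/c7.png; python3 - <<'E'
from rig import cams
from h import *
c=cams.get_image("scene")
for p in([.603,.0655,.208],[.603,.0655,.186],[.668,.0655,.138],[.668,.0655,.142],[.538,.0655,.138]): print(p,(proj(c,p)-[270,165])*6)
E
```

```text
0.08575503956918375 0.0 [0.60315743 0.06494861 0.28509186] [ 0.51424871  1.15520272 -1.17252602] [-0.0647606   0.00727751  0.03824502] [5.11874306e-02 1.37177509e-01 1.05213917e+00 8.82816569e-06
 1.95141039e+00 5.57461534e-03]
[0.603, 0.0655, 0.208] [361.1223691  359.88730377]
[0.603, 0.0655, 0.186] [357.94593002 387.6496043 ]
[0.668, 0.0655, 0.138] [391.86576717 552.3310359 ]
[0.668, 0.0655, 0.142] [392.5134598  547.68863059]
[0.538, 0.0655, 0.138] [312.8481369  345.23748803]
```

View pics/c7.png

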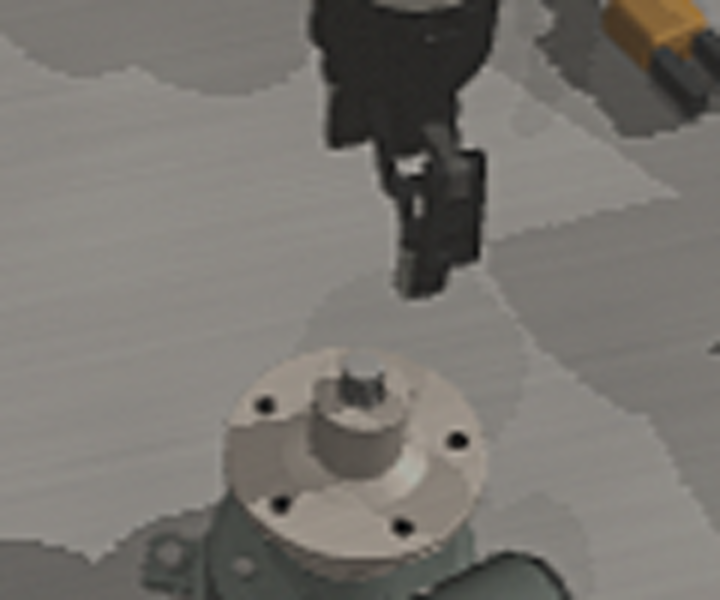

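The nose now stands proud of the boss, with its tip at (361,360) as predicted for home. The flange's lower edge, near row 557, is about 28 rows lower than before, which matches the 24 mm drop. The gripper is clear, so I'll hand in.

```bash
python3 -c "
from rig import bot
print(bot.hand_in())"
```

```text
the job is handed in; nothing more can be done
None
```

The hub dropped in after about 60° of turning and now sits home on the shoulder, judging by the camera view. I let go of it and handed the job in at about 10.6 s; the first grip closed on the boss top and had to be redone lower, and the bystanders were not touched.

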